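# Load the soldering jig from the parts drawer

### The job

Get the soldering jig ready: pull open the top drawer of the grey drawer unit, take out all the aluminium discs in it (three or four), and lay each on the front of the jig's plate and slide it in under the clamp bar until it drops flat into a pocket, one disc to a pocket, any pocket. Then push the drawer fully shut again, and leave everything else on the table where it is.

Things in the scene. Friction and masses are not known exactly. Their poses are not given: they have to be found in the camera images.
- disc0: plain aluminium heat-spreader disc, 60 mm across, 10 mm thick, both faces alike, about 76 g; starts lying flat in the top drawer, the discs side by side about 67 mm apart across it. Origin at the disc's centre (5 mm above its underside), z axis along the disc's axis. Three or all of disc0 to disc3 are present
- disc1: plain aluminium heat-spreader disc, 60 mm across, 10 mm thick, both faces alike, about 76 g; starts lying flat in the top drawer, the discs side by side about 67 mm apart across it. Origin at the disc's centre (5 mm above its underside), z axis along the disc's axis. Three or all of disc0 to disc3 are present
- disc2: plain aluminium heat-spreader disc, 60 mm across, 10 mm thick, both faces alike, about 76 g; starts lying flat in the top drawer, the discs side by side about 67 mm apart across it. Origin at the disc's centre (5 mm above its underside), z axis along the disc's axis. Three or all of disc0 to disc3 are present
- disc3: plain aluminium heat-spreader disc, 60 mm across, 10 mm thick, both faces alike, about 76 g; starts lying flat in the top drawer, the discs side by side about 67 mm apart across it. Origin at the disc's centre (5 mm above its underside), z axis along the disc's axis. Three or all of disc0 to disc3 are present
- cab_drawer0 (a joint): how far the top drawer of the grey two-drawer unit is pulled out, m: 0 shut, at most 0.19; it starts shut or up to 15 mm ajar. Slides with about 1 N of friction and stays where it is left
- cab_drawer0_handle (a point): middle of the top drawer's round steel bar handle (bar 120 mm long, 11 mm thick, level, parallel to the drawer front, its centre line 35 mm in front of the drawer front and 37 mm below the cabinet's top); moves with the drawer. Its x axis points into the cabinet: the drawer pulls out along -x, y along the bar, z up
- drawer_unit: grey desk-top unit with two drawers (the lower is not needed), fixed: 320 mm wide, 140 mm high, 270 mm deep. Origin on the table right under the shut top handle; x points into the unit, so its front face lies at x = +35 mm, its back at +305 mm. z up. An organiser tray stands on the rear of its top, behind x = +190 mm
- drawer_floor (a point): middle of the inner front edge of the top drawer's floor, 80 mm above the table, moving with the drawer; axes as the unit's (x into the unit). The floor runs 225 mm from here to +x and 139 mm to either side; the drawer's sides are 38 mm higher than it, its front 47 mm. Disc centres start 55 to 90 mm behind this point. The unit's front face lies 21 mm to -x of this point when shut
- jig: soldering jig, fixed: dark composite plate 12 mm thick, 170 mm (x) by 310 mm (y), with a row of four round pockets along y, 70 mm apart, and a steel clamp bar above the row. Origin on the table under the middle of the row; z up. The plate runs from x = -120 mm (bare loading apron, towards the robot) to +50 mm
- clamp_bar (a point): middle of the underside of the fixed steel clamp bar, 16 mm above the plate; axes as the jig's. The bar runs along y over the middles of all pockets, 20 mm wide (x -10 to +10 mm), its top 10 mm above this point, screw heads to 22 mm above; end posts only at y = +-148 mm, so discs slide in under it from the apron
- pocket0 (a point): middle of the mouth of pocket 0, level with the plate's top face (12 mm above the table), at y = -105 mm in the jig's frame: round, 64 mm across, 5 mm deep, paler flat floor; a seated disc stands 5 mm proud of the plate. x and y axes as the jig's
- pocket1 (a point): middle of the mouth of pocket 1, level with the plate's top face (12 mm above the table), at y = -35 mm in the jig's frame: round, 64 mm across, 5 mm deep, paler flat floor; a seated disc stands 5 mm proud of the plate. x and y axes as the jig's
- pocket2 (a point): middle of the mouth of pocket 2, level with the plate's top face (12 mm above the table), at y = 35 mm in the jig's frame: round, 64 mm across, 5 mm deep, paler flat floor; a seated disc stands 5 mm proud of the plate. x and y axes as the jig's
- pocket3 (a point): middle of the mouth of pocket 3, level with the plate's top face (12 mm above the table), at y = 105 mm in the jig's frame: round, 64 mm across, 5 mm deep, paler flat floor; a seated disc stands 5 mm proud of the plate. x and y axes as the jig's
- spool: solder spool, 55 mm across, 60 mm tall, standing; bystander. Origin at the middle of its underside
- board_a: green circuit board 70 x 55 mm, 13 mm high with its parts; bystander. Origin at the middle of its underside
- board_b: green circuit board 70 x 55 mm, 13 mm high with its parts; bystander. Origin at the middle of its underside
- cutters: side cutters with green handles, 145 mm long, lying; bystander. Origin at the middle of its underside
- tape: yellow roll of tape lying flat, 80 mm across, 19 mm high; bystander. Origin at the middle of its underside
- drink_can: drink can, 66 mm across, 115 mm tall; bystander. Origin at the middle of its underside
- spray_can: spray can, 64 mm across, 170 mm tall; bystander. Origin at the middle of its underside

How it is judged (in metres and radians):
On the way:
1. the top drawer has been pulled open at least 100 mm (value of joint cab_drawer0 above 0.1 m), for 0.2 s.
At the end, for the whole second after the job is handed in: Every disc that is present lies at rest in one of the jig's pockets (it has dropped in flat, its middle no more than 1.5 mm above the plate's top face, its centre within 5 mm of the pocket's), and the top drawer is shut (within 6 mm) (((z of disc0 in the frame of pocket0 below 0.0015 m and horizontal distance between disc0 and pocket0 below 0.005 m) or (z of disc0 in the frame of pocket1 below 0.0015 m and horizontal distance between disc0 and pocket1 below 0.005 m) or (z of disc0 in the frame of pocket2 below 0.0015 m and horizontal distance between disc0 and pocket2 below 0.005 m) or (z of disc0 in the frame of pocket3 below 0.0015 m and horizontal distance between disc0 and pocket3 below 0.005 m)) and ((z of disc1 in the frame of pocket0 below 0.0015 m and horizontal distance between disc1 and pocket0 below 0.005 m) or (z of disc1 in the frame of pocket1 below 0.0015 m and horizontal distance between disc1 and pocket1 below 0.005 m) or (z of disc1 in the frame of pocket2 below 0.0015 m and horizontal distance between disc1 and pocket2 below 0.005 m) or (z of disc1 in the frame of pocket3 below 0.0015 m and horizontal distance between disc1 and pocket3 below 0.005 m)) and ((z of disc2 in the frame of pocket0 below 0.0015 m and horizontal distance between disc2 and pocket0 below 0.005 m) or (z of disc2 in the frame of pocket1 below 0.0015 m and horizontal distance between disc2 and pocket1 below 0.005 m) or (z of disc2 in the frame of pocket2 below 0.0015 m and horizontal distance between disc2 and pocket2 below 0.005 m) or (z of disc2 in the frame of pocket3 below 0.0015 m and horizontal distance between disc2 and pocket3 below 0.005 m)) and ((z of disc3 in the frame of pocket0 below 0.0015 m and horizontal distance between disc3 and pocket0 below 0.005 m) or (z of disc3 in the frame of pocket1 below 0.0015 m and horizontal distance between disc3 and pocket1 below 0.005 m) or (z of disc3 in the frame of pocket2 below 0.0015 m and horizontal distance between disc3 and pocket2 below 0.005 m) or (z of disc3 in the frame of pocket3 below 0.0015 m and horizontal distance between disc3 and pocket3 below 0.005 m)) and linear speed of each of disc0, disc1, disc2, disc3 below 0.02 m/s and value of joint cab_drawer0 below 0.006 m); the robot touches nothing.
It fails at once if a bystander (solder spool, circuit boards, cutters, tape, cans) is knocked more than 30 mm from its place (distance of any of spool, board_a, board_b, cutters, tape, drink_can, spray_can from where it was at the start of the episode above 0.03 m).
Of disc0, disc1, disc2, disc3 only 3 to 4 are there at a start; the rules pass over those that are not, and their reading is None.
At some moment in a run one of disc0, disc1, disc2, disc3 may be knocked a few centimetres aside while the robot is not near it.
Once in a run the grip may slacken for a moment while it holds something.
It also fails if it takes over 208 s, if anything falls off the work surface, if the arm or the gripper's body presses on something with over 40 N, if the wrist force passes 120 N, or if a joint passes its speed limit or range.

### The arm

A 6-joint arm with a two-finger parallel gripper is mounted at the origin on the work surface. World frame = base frame: x ahead of the robot, y to its left, z up, the work surface at z = 0. Lengths are in m, angles in degrees, forces in N, time in s.
With the tool pointing down it reaches from about 0.2 to 0.875 m from the base axis. Payload 3.4 kg.
Tool frame: the origin (TCP) lies on the centre line of the jaws, within the pads' length; the fingertips stand 22 mm ahead of it and the grasp point (between the pads) lies 3 mm ahead of it; z points along the fingers, y is the line along which they close (so a half turn about z gives the same grasp; the last joint's range is limited). The gripper opens to 94 mm and grips with 3 to 60 N. Pads are 16 mm wide; open, the fingers measure 119 mm over their backs; the gripper's body (75 mm by 177 mm) begins 78 mm behind the grasp point.
Start: joints at [67.895, 15.808, 86.224, -0, 77.962, -6.933], TCP at [0.151, 0.555, 0.227] pointing down, gripper open.
Joint ranges: [-165.64, 165.64], [-43.16, 119.46], [12.63, 154.43], [-67.54, 247.53], [6.08, 155.33], [-154.97, 154.97]. Speed limits (degrees/s): [147.25, 147.25, 180, 180, 180, 180].

### API

Orientations are given as a 3x3 rotation matrix whose columns are the frame's x, y, z axes.
In Python, from workcell import manip gives the robot as it stands. Calls block until the motion is done:
- manip.move_ptp(position, orientation): joint-space move of the TCP to a pose.
- manip.move_l(position, vel=0.15, ori=None, f_stop=None): straight line of the TCP; ori=None keeps the orientation; vel is the mean speed in m/s. With f_stop (N) it stops when the force on the tool has changed by that much, and returns True; else False.
- manip.move_j(angles): joint-space move.
- manip.command_gripper(opening): finger opening in m; the grip force is fixed at half the most; returns when the fingers have stopped.
- manip.pause(seconds).
- manip.inverse_kinematics(position, orientation): joint angles nearest the present ones, or None.
- manip.get_state(): the state.
- manip.get_image(name): name is "side" or "top" or "wrist"; returns a dict with "img" (480x640x3 uint8, red, green, blue), "intrinsics" (3x3 intrinsics, pixels), "dist" ([k1, k2, p1, p2, k3] as OpenCV has them; the pictures are not rectified), "position" and "attitude" of the camera in the world; the wrist camera has in their place "mount" (4x4, takes a point from camera to tool coordinates, whose origin is the TCP and whose axes are the flange's). Camera axes: x right, y down, z forward; pixel columns grow to the right and rows downward; lengths in m; the calibration is good to about 2 mm. A picture is of the moment at which its call begins: read the wrist's pose just before it. There is no depth.
A pose or a line that the arm cannot do raises manip.IKError and nothing moves.
- manip.job_done(): hands the job in; it is judged then, once.
The state is a dict: "time": time; "joints": joint angles; "joint_vel": joint speeds; "joint_torque": joint torques, N m; "position": TCP position; "orientation": TCP orientation; "wrist_force": force on the tool from outside, world axes, zero at the start; "wrist_torque": the same for the moment, N m; "opening": finger opening in m; "gripper_force": force on a finger pad.
Only numpy, scipy, OpenCV 4.12 (cv2) and the standard library are available. Lean on these libraries where they do the work, as an engineer would, in place of code of your own. Each camera call takes 0.05 s, during which the arm holds its last target. There are 200 camera calls.

## Working session

There is one attempt and no reset: what is moved stays moved. The work goes in short steps, each a Python script; the robot and the scene stay as the last script left them, time stands still between calls to the robot, and variables do not carry over. Pictures are saved under pics/ and viewed, at most 14 in all, crops included, and the job is handed in when it is done.

```bash
ls; mkdir -p pics; python3 - <<'E'
from workcell import manip
import cv2, numpy as np
print(manip.get_state())
for n in ["top","side","wrist"]:
    d=manip.get_image(n); cv2.imwrite(f"pics/{n}0.png",d["img"][...,::-1])
    print(n,{k:(np.round(v,4).tolist() if not isinstance(v,str) else v) for k,v in d.items() if k!="img"})
E
```

```text
pics
{'time': 0.0, 'joints': array([ 6.78950903e+01,  1.58472403e+01,  8.62934131e+01, -4.16051887e-05,
        7.79628156e+01, -6.93298597e+00]), 'joint_vel': array([ 0.0004045 , -0.05639875,  0.08754926, -0.06806791,  0.05332015,
        0.04855597]), 'joint_torque': array([-6.68592547e-04, -4.04573572e+01, -2.37235612e+01,  7.01773446e-02,
        3.42776917e-02, -1.31577831e-04]), 'position': array([0.15029538, 0.55446675, 0.22662109]), 'orientation': array([[-9.65144823e-01,  2.61715512e-01, -6.78898373e-04],
       [ 2.61716302e-01,  9.65143397e-01, -1.67340141e-03],
       [ 2.17279174e-04, -1.79275348e-03, -9.99998369e-01]]), 'wrist_force': array([-0.78430811, -0.33620392,  0.38008333]), 'wrist_torque': array([-0.05282204, -0.04096294,  0.03704862]), 'gripper_force': 0.0, 'opening': 0.09408079832756001}
top {'intrinsics': [[508.2265, 0.0, 321.5917], [0.0, 508.2265, 241.8462], [0.0, 0.0, 1.0]], 'dist': [-0.0902, 0.0, 0.0, 0.0, 0.0], 'position': [0.2879, -0.0125, 1.4911], 'attitude': [[0.0635, -0.9774, 0.2018], [-0.998, -0.0623, 0.0122], [0.0007, -0.2022, -0.9793]]}
side {'intrinsics': [[553.2339, 0.0, 315.7533], [0.0, 553.2339, 238.918], [0.0, 0.0, 1.0]], 'dist': [0.0049, 0.0, 0.0, 0.0, 0.0], 'position': [0.5329, 0.9165, 1.1808], 'attitude': [[-0.9979, -0.0487, 0.0422], [-0.0644, 0.7533, -0.6545], [0.0, -0.6559, -0.7548]]}
wrist {'intrinsics': [[430.0012, 0.0, 317.8798], [0.0, 430.0012, 245.8277], [0.0, 0.0, 1.0]], 'dist': [-0.0926, 0.0, 0.0, 0.0, 0.0], 'mount': [[-0.0008, -0.9687, -0.2484, 0.0729], [1.0, -0.0006, -0.0008, 0.0004], [0.0006, -0.2484, 0.9687, -0.1558], [0.0, 0.0, 0.0, 1.0]]}
```

View pics/top0.png

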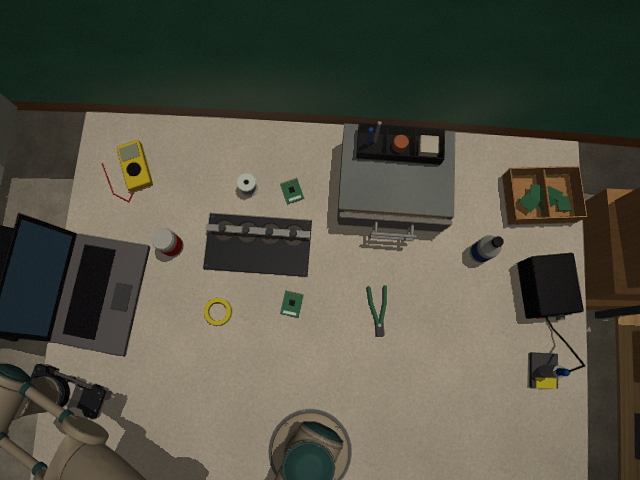

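View pics/side0.png

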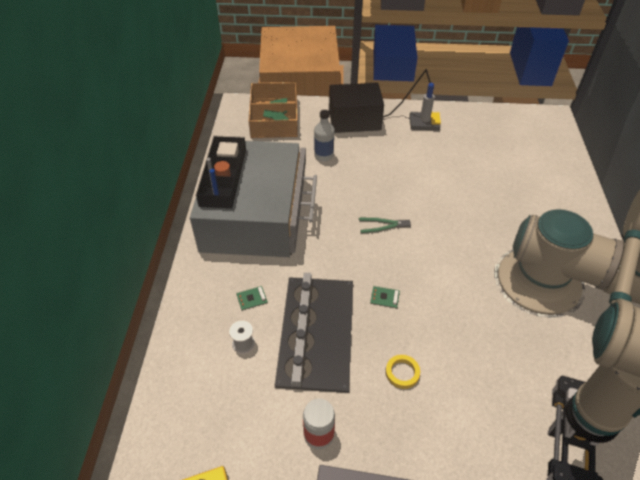

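```bash
cat > h.py <<'E'
import numpy as np, cv2
from workcell import manip
def grab(n, save=None):
    s=manip.get_state(); d=manip.get_image(n)
    if "mount" in d:
        R=np.array(s["orientation"]);p=np.array(s["position"]);M=np.array(d["mount"])
        d["attitude"]=R@M[:3,:3]; d["position"]=R@M[:3,3]+p
    if save: cv2.imwrite("pics/"+save,d["img"][...,::-1])
    return d
def cast(d,uv,z):
    uv=np.array(uv,float).reshape(-1,1,2)
    n=cv2.undistortPoints(uv,np.array(d["intrinsics"]),np.array(d["dist"])).reshape(-1,2)
    r=np.c_[n,np.ones(len(n))]@np.array(d["attitude"]).T; p=np.array(d["position"])
    return p+r*((z-p[2])/r[:,2])[:,None]
def proj(d,P):
    A=np.array(d["attitude"]);c=(np.array(P,float).reshape(-1,3)-d["position"])@A
    return cv2.projectPoints(c.reshape(-1,1,3),np.zeros(3),np.zeros(3),np.array(d["intrinsics"]),np.array(d["dist"]))[0].reshape(-1,2)
def down(yaw):  # tool pointing down; tool x axis horizontal at yaw (deg)
    a=np.radians(yaw);x=np.array([np.cos(a),np.sin(a),0]);z=np.array([0,0,-1.]);return np.c_[x,np.cross(z,x),z]
E
python3 - <<'E'
from h import *
t=grab("top"); s=grab("side")
im=t["img"]
cv2.imwrite("pics/c1.png",cv2.resize(im[130:290,200:460],(780,480),interpolation=cv2.INTER_CUBIC)[...,::-1])
print("jig",cast(t,[(210,213),(312,218),(309,277),(204,270)],.012).round(3).tolist())
print("jig side",cast(s,[(288,279),(353,281),(348,387),(278,387)],.012).round(3).tolist())
print("cabtop",cast(t,[(340,215),(453,220)],.14).round(3).tolist(), cast(s,[(301,146),(293,245)],.14).round(3).tolist())
E
```

```text
jig [[0.66, 0.348, 0.012], [0.664, 0.039, 0.012], [0.485, 0.036, 0.012], [0.486, 0.347, 0.012]]
jig side [[0.662, 0.047, 0.012], [0.491, 0.043, 0.012], [0.497, 0.343, 0.012], [0.655, 0.353, 0.012]]
cabtop [[0.645, -0.041, 0.14], [0.651, -0.353, 0.14]] [[0.657, -0.342, 0.14], [0.646, 0.037, 0.14]]
```

View pics/c1.png

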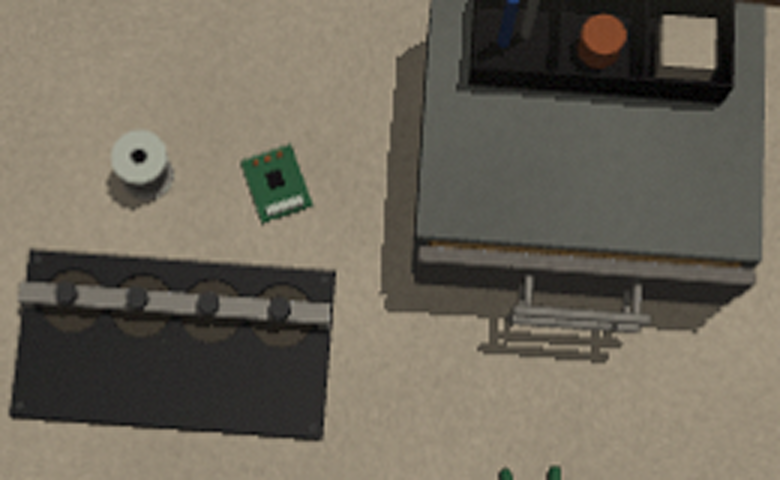

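```bash
python3 - <<'E'
from h import *
manip.move_ptp([.47,.19,.33],down(180)); grab("wrist","wj.png")
manip.move_ptp([.45,-.19,.36],down(180)); grab("wrist","wc.png")
print(manip.get_state()["joints"],manip.get_state()["time"])
a=cv2.imread("pics/wj.png");b=cv2.imread("pics/wc.png")
E
```

```text
[-3.09540692e+01  5.42485461e+00  8.11859444e+01  3.32861235e-02
  9.33991452e+01 -1.21043596e+02] 3.575
```

View pics/wj.png

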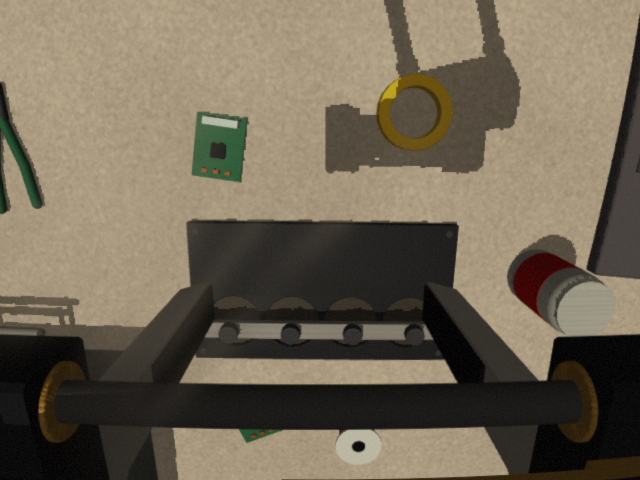

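View pics/wc.png

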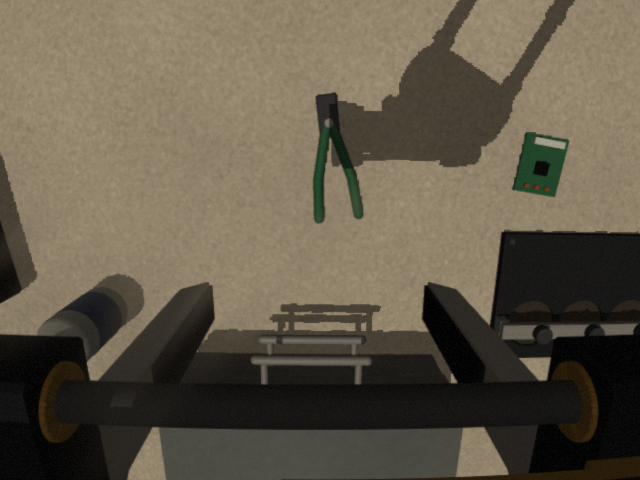

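```bash
python3 - <<'E'
from h import *
# dict for saved views (pose ideal)
M=np.array([[-0.0008,-0.9687,-0.2484,0.0729],[1.,-0.0006,-0.0008,0.0004],[0.0006,-0.2484,0.9687,-0.1558],[0,0,0,1]])
def view(p):
    R=down(180);return dict(intrinsics=np.array([[430.0012,0,317.8798],[0,430.0012,245.8277],[0,0,1]]),dist=np.array([-.0926,0,0,0,0]),attitude=R@M[:3,:3],position=R@M[:3,3]+p)
J=view(np.array([.47,.19,.33]));C=view(np.array([.45,-.19,.36]))
print(cast(J,[(188,222),(457,223.5),(443,358),(198,357)],.012).round(4))
print("bar ends handle",cast(C,[(252,360.5),(369,361.5)],.103).round(4))
t=grab("top");s=grab("side")
print("top bar px",[cast(t,[(372.3,235),(415.5,237)],.103).round(4)])
P=cast(C,[(252,360.5),(369,361.5)],.103);print(proj(t,P),proj(s,P))
cv2.imwrite("pics/c2.png",np.hstack([cv2.resize(s["img"][150:250,270:340],(420,600),interpolation=cv2.INTER_CUBIC),cv2.resize(t["img"][205:265,360:422],(380,600),interpolation=cv2.INTER_NEAREST)])[...,::-1])
print("can,spray,spool",cast(t,[(167,242),(495,242)],.1).round(3))
E
```

```text
[[0.4907 0.0431 0.012 ]
 [0.4926 0.3477 0.012 ]
 [0.6621 0.3448 0.012 ]
 [0.6604 0.0416 0.012 ]]
bar ends handle [[ 0.6101 -0.2608  0.103 ]
 [ 0.6112 -0.1352  0.103 ]]
top bar px [array([[ 0.6025, -0.1357,  0.103 ],
       [ 0.6045, -0.2571,  0.103 ]])]
[[416.85518067 235.15144938]
 [372.24009876 231.95316486]] [[315.32977794 174.91148649]
 [311.9125427  206.18914436]]
can,spray,spool [[ 0.546  0.439  0.1  ]
 [ 0.605 -0.484  0.1  ]]
```

View pics/c2.png

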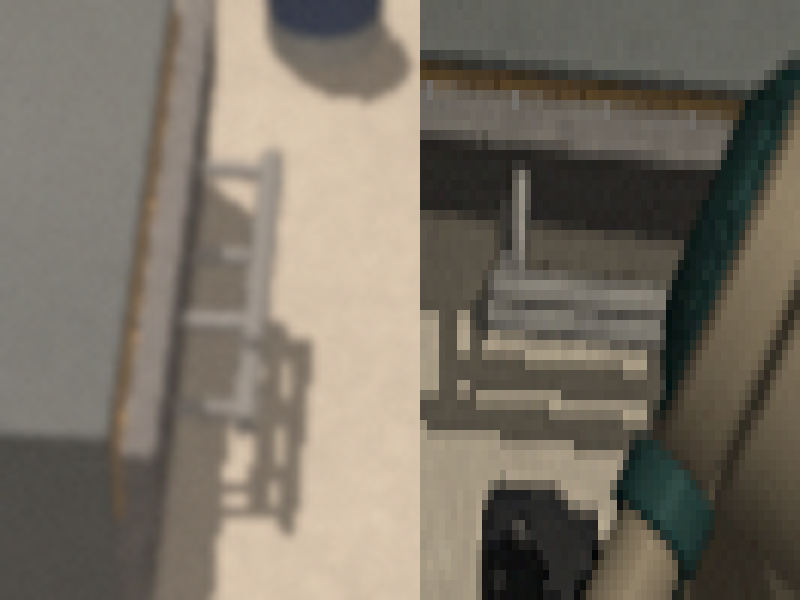

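```bash
python3 - <<'E'
from h import *
m=manip; D=down(89.4)
m.command_gripper(.030)
m.move_ptp([.609,-.198,.24],D)
print(m.move_l([.609,-.198,.108],vel=.08,f_stop=8), m.get_state()["position"])
m.command_gripper(0.0)
s=m.get_state();print(s["opening"],s["gripper_force"],s["position"],s["wrist_force"])
if s["opening"]>.006:
    u=np.array([1,-.0095,0]); p=np.array(s["position"])
    print(m.move_l(p-u*.178,vel=.1,f_stop=30))
    s=m.get_state();print(s["opening"],s["position"],s["wrist_force"])
    m.command_gripper(.03); p=np.array(s["position"]); m.move_l(p+[0,0,.13],vel=.15)
    m.move_ptp([.50,-.198,.36],down(180)); d=grab("wrist","wd.png"); t=grab("top","td.png")
    print(m.get_state()["time"],m.get_state()["position"])
E
```

```text
False [ 0.60931896 -0.19817825  0.1085571 ]
0.009937542497334327 30.000376403331757 [ 0.60943295 -0.19808471  0.10827686] [ 0.58446505 -0.13618107  0.89316551]
False
0.010008829158006662 [ 0.43135221 -0.19666106  0.10824595] [-1.15907841 -4.3413626   0.96532225]
13.425 [ 0.49965667 -0.1979277   0.35938684]
```

View pics/wd.png

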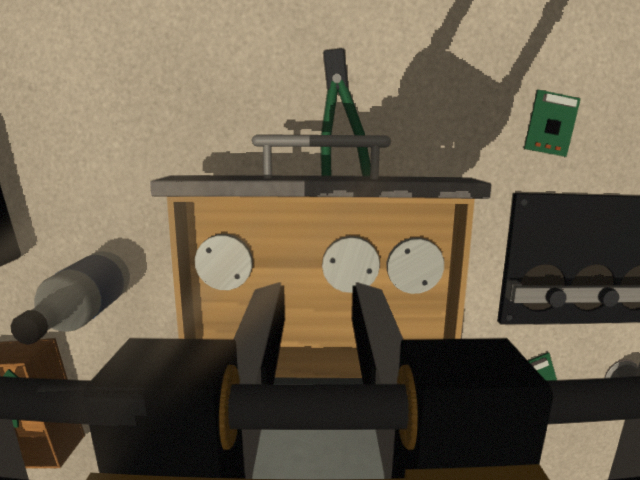

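```bash
cat >> h.py <<'E'
def discs(d,z,lo=130):
    im=cv2.GaussianBlur(d["img"],(3,3),0); mx=im.max(2).astype(int); mn=im.min(2).astype(int)
    m=((mn>lo)&(mx-mn<28)).astype(np.uint8); m=cv2.morphologyEx(m,cv2.MORPH_CLOSE,np.ones((7,7)))
    out=[]
    for c in cv2.findContours(m,cv2.RETR_EXTERNAL,cv2.CHAIN_APPROX_NONE)[0]:
        if cv2.contourArea(c)<500: continue
        h=cv2.convexHull(c); e=cv2.fitEllipse(h) if len(h)>5 else None
        P=cast(d,h.reshape(-1,2),z)[:,:2].astype(np.float32)
        (x,y),r=cv2.minEnclosingCircle(P)
        if .025<r<.036: out.append((round(float(x),4),round(float(y),4),round(float(r),4),np.round(e[0],0).tolist()))
    return out
E
python3 - <<'E'
from h import *
d=grab("wrist"); print(discs(d,.09))
for q in [(224,263),(351,264),(416,266)]: print(d["img"][q[1]-8,q[0]])
manip.command_gripper(.072)
manip.move_ptp([.54,.194,.30],down(180)); j=grab("wrist","wj2.png"); print(manip.get_state()["time"])
E
```

```text
[(0.5577, -0.0961, 0.0284, [415.0, 266.0]), (0.5558, -0.1636, 0.0282, [351.0, 264.0]), (0.5476, -0.3019, 0.0259, [219.0, 258.0])]
[183 175 151]
[175 169 150]
[167 162 144]
15.8
```

View pics/wj2.png

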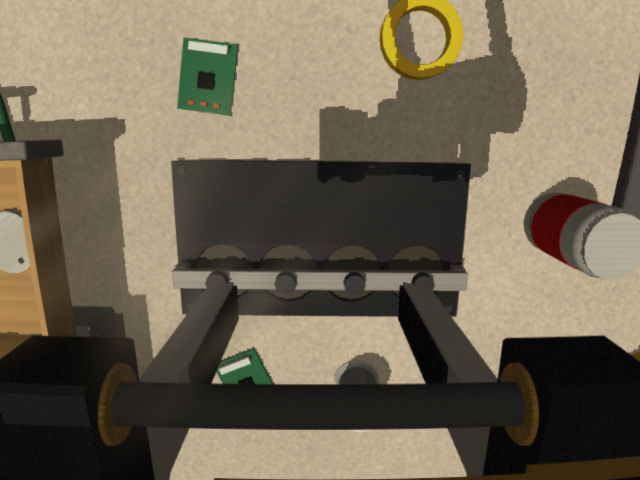

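```bash
sed -i 's/mx-mn<28/mx-mn<42/' h.py; python3 - <<'E'
from h import *
j=grab("wrist"); im=j["img"]
g=cv2.cvtColor(im,cv2.COLOR_RGB2GRAY).astype(int)
print("plate corners",cast(j,[(174,161.5),(470,164)],.012).round(4).tolist(), "rear",cast(j,[(182,315),(459,316)],.012).round(4).tolist())
# pockets: pale floor, warm tint (R-B) vs plate
for u0 in [223,287,352,417]:
    print(u0,[im[v,u0].tolist() for v in range(236,262,4)])
a=im.astype(int); m=((a[...,0]-a[...,2]>9)&(a.max(2)<120)).astype(np.uint8); m[:235]=0;m[264:]=0
m[:,:175]=0;m[:,465:]=0; m=cv2.morphologyEx(m,cv2.MORPH_OPEN,np.ones((3,3)))
for c in cv2.findContours(m,cv2.RETR_EXTERNAL,cv2.CHAIN_APPROX_NONE)[0]:
    if cv2.contourArea(c)<150: continue
    P=c.reshape(-1,2); P=P[P[:,1]<262]; top=np.array([[u,P[P[:,0]==u,1].min()-.5] for u in np.unique(P[:,0])])
    top=top[top[:,1]<260]; W=cast(j,top,.012)[:,:2]
    A=np.c_[2*W,np.ones(len(W))]; s=np.linalg.lstsq(A,(W**2).sum(1),rcond=None)[0]; r=np.sqrt(s[2]+s[0]**2+s[1]**2)
    # fixed radius fit
    from scipy.optimize import least_squares
    f=least_squares(lambda q:np.hypot(W[:,0]-q[0],W[:,1]-q[1])-.032,W.mean(0)+[.02,0],loss="soft_l1",f_scale=.001).x
    print(c.reshape(-1,2).min(0),c.reshape(-1,2).max(0),s[:2].round(4),r.round(4),f.round(4))
E
```

```text
plate corners [[0.4918, 0.045, 0.012], [0.495, 0.35, 0.012]] rear [[0.6619, 0.0397, 0.012], [0.6638, 0.3519, 0.012]]
223 [[53, 51, 47], [55, 54, 51], [71, 64, 53], [86, 76, 62], [86, 74, 63], [86, 76, 62], [43, 39, 32]]
287 [[49, 45, 42], [50, 47, 42], [60, 55, 46], [80, 71, 58], [78, 69, 56], [80, 70, 59], [44, 41, 33]]
352 [[45, 43, 42], [41, 38, 35], [41, 39, 37], [71, 64, 50], [71, 63, 50], [72, 64, 53], [34, 29, 24]]
417 [[38, 36, 35], [37, 37, 35], [38, 37, 34], [66, 58, 47], [64, 57, 44], [68, 57, 48], [42, 36, 28]]
[393 246] [439 260] [0.6128 0.2992] 0.0316 [0.6133 0.2992]
[328 245] [376 261] [0.6116 0.2297] 0.0314 [0.6123 0.2297]
[264 244] [312 263] [0.6114 0.16  ] 0.0321 [0.6114 0.16  ]
[200 244] [247 263] [0.6101 0.0907] 0.0316 [0.6106 0.0907]
[177 235] [191 263] [0.5765 0.0486] 0.0085 [0.6008 0.0454]
```

```bash
cat >> h.py <<'E'
m=manip; JX=np.array([1,-.0129]); JC=np.array([.6119,.1949])
def pocket(k): return JC+(k-1.5)*.07*np.array([.0129,1])
def st(*k): s=m.get_state(); return [np.round(s[x],4).tolist() for x in k]
def drawer_view():
    m.move_ptp([.50,-.198,.36],down(180)); d=grab("wrist")
    return [q for q in discs(d,.09) if -.36<q[1]<-.03 and .45<q[0]<.62]
def jig_view(k,save=None):
    p=pocket(k); m.move_ptp([.54,p[1],.27],down(180)); d=grab("wrist",save)
    return [q for q in discs(d,.022,100) if .48<q[0]<.60]
def pick(x,y):
    m.command_gripper(.072); m.move_ptp([x,y,.2],down(89.4))
    print("dn",m.move_l([x,y,.1045],vel=.1,f_stop=8),st("position"))
    m.command_gripper(.0); print("grip",st("opening","gripper_force"))
    p=m.get_state()["position"]; m.move_l([p[0],p[1],.25],vel=.2); print("up",st("opening"))
    return m.get_state()["opening"]>.05
def place(k):
    x,y=pocket(k)-JX*.078
    m.move_ptp([x,y,.2],down(89.3)); print("over",st("opening"))
    if m.get_state()["opening"]<.05: return False
    print("lay",m.move_l([x,y,.0375],vel=.09,f_stop=6),st("position"))
    m.command_gripper(.072); m.move_l([x,y,.2],vel=.25); return True
E
python3 - <<'E'
from h import *
L=drawer_view(); print(L)
x,y=L[np.argmax([q[1] for q in L])][:2]
if pick(x,y) and place(2): print(jig_view(2,"p1.png"))
print(st("time"))
E
```

```text
[(0.558, -0.0964, 0.028, [414.0, 265.0]), (0.5563, -0.1637, 0.0283, [349.0, 264.0]), (0.5534, -0.2961, 0.0286, [222.0, 261.0])]
dn False [[0.5586, -0.0966, 0.1051]]
grip [0.0587, 30.001]
up [0.059]
over [0.0596]
lay False [[0.5347, 0.231, 0.038]]
[(0.5335, 0.2321, 0.0298, [320.0, 208.0])]
[27.4417]
```

View pics/p1.png

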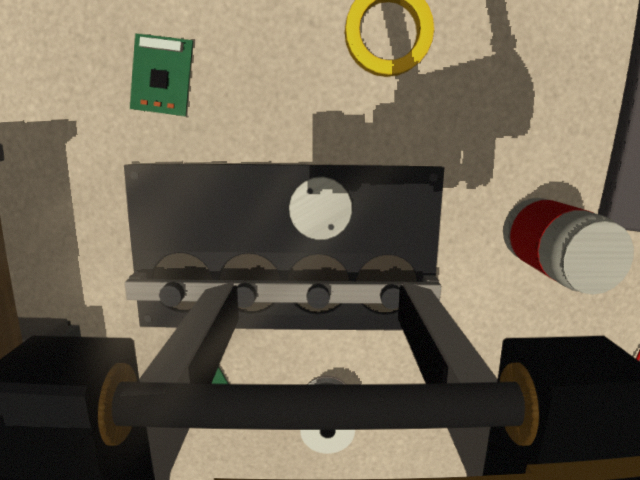

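```bash
cat >> h.py <<'E'
def push(q,k,over=.001):
    q=np.array(q[:2]); P=pocket(k); m.command_gripper(.036); R=down(179.3)
    a=q-JX*.048; a0=a
    m.move_ptp([*a,.12],R); print("dn",m.move_l([*a,.036],vel=.1,f_stop=8))
    m.move_l([*(q-JX*.032),.036],vel=.05,f_stop=12)
    e=P-JX*(.032-over); mid=P-JX*.055
    print(m.move_l([*mid,.036],vel=.05,f_stop=12)); print("push",m.move_l([*e,.036],vel=.03,f_stop=12),st("position","wrist_force"))
    b=np.array(m.get_state()["position"]); m.move_l(b-[.012,0,0],vel=.06); m.move_l([b[0]-.012,b[1],.15],vel=.25)
E
python3 - <<'E'
from h import *
push((.5335,.2321),2); jig_view(2,"p2.png"); print(st("time"))
E
```

```text
dn False
False
push False [[0.5814, 0.2303, 0.036], [0.0753, 0.4404, 0.3754]]
[34.0917]
```

View pics/p2.png

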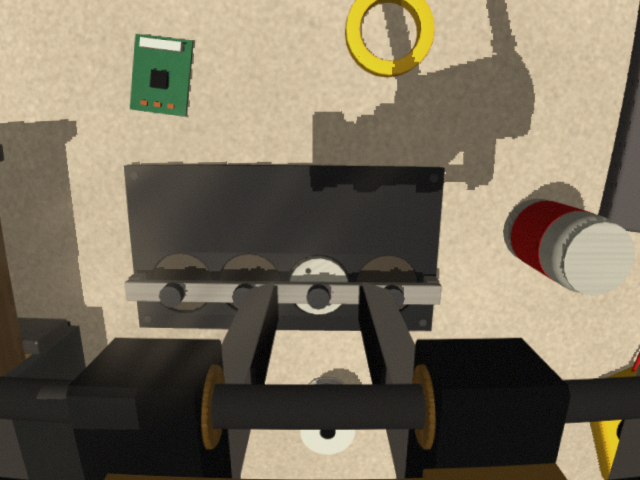

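```bash
cat >> h.py <<'E'
from scipy.optimize import least_squares
def arcfit(k,z=.017,save=None):
    p=pocket(k); m.move_ptp([.54,p[1],.27],down(180)); d=grab("wrist",save)
    u,v=proj(d,[*p,z])[0]; im=d["img"].astype(int); ok=(im.min(2)>85)&(im.max(2)-im.min(2)<42)
    vb=int(proj(d,[p[0]-.0115,p[1],.038])[0][1])-1; pts=[]
    for c in range(int(u)-22,int(u)+23):
        r=np.where(ok[int(v)-60:vb,c])[0]
        if len(r)>3: pts.append((c,r[0]+int(v)-60-.5))
    W=cast(d,pts,z)[:,:2]
    f=least_squares(lambda q:np.hypot(W[:,0]-q[0],W[:,1]-q[1])-.03,p,loss="soft_l1",f_scale=.001)
    print("arc",k,len(pts),"offset from pocket mm",((f.x-p)*1e3).round(1),"rms",np.sqrt((f.fun**2).mean()).round(5))
def nudge(k,over=.004):
    P=pocket(k); m.command_gripper(.036); a=P-JX*.048
    m.move_ptp([*a,.10],down(179.3)); m.move_l([*a,.036],vel=.1,f_stop=8)
    print("nudge",m.move_l([*(P-JX*(.032-over)),.036],vel=.02,f_stop=6),st("position","wrist_force"),"over",((P[0]-m.get_state()["position"][0])-.032).round(4))
    b=np.array(m.get_state()["position"]); m.move_l(b-[.012,0,0],vel=.06); m.move_l([b[0]-.012,b[1],.15],vel=.25)
E
python3 - <<'E'
from h import *
arcfit(2); nudge(2); arcfit(2); print(st("time"))
E
```

```text
arc 2 45 offset from pocket mm [0.  0.3] rms 0.00028
nudge False [[0.5841, 0.2302, 0.0359], [-0.3135, 0.3795, 0.3084]] over -0.0038
arc 2 45 offset from pocket mm [2.1 0.2] rms 0.0003
[38.85]
```

```bash
python3 - <<'E'
from h import *
nudge(2,.0075); arcfit(2,save="p3.png"); print(st("time"))
im=cv2.imread("pics/p3.png"); cv2.imwrite("pics/p3c.png",cv2.resize(im[225:345,120:450],(792,288),interpolation=cv2.INTER_CUBIC))
E
```

```text
nudge True [[0.5842, 0.2301, 0.0351], [-0.4421, 0.4556, 0.0227]] over -0.0039
arc 2 45 offset from pocket mm [2.  0.2] rms 0.00033
[43.2333]
```

View pics/p3c.png

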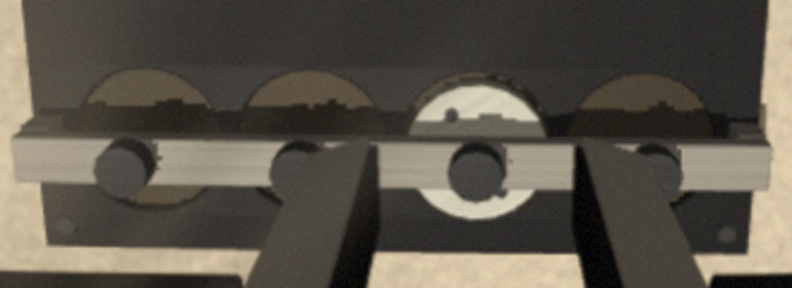

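```bash
cat > run.py <<'E'
from h import *
for k in (1,0):
    L=drawer_view(); print(L)
    if not L: print("none seen"); break
    x,y=L[np.argmax([q[1] for q in L])][:2]
    if not (pick(x,y) and place(k)): print("FAIL grip"); break
    q=[c for c in jig_view(k) if abs(c[1]-pocket(k)[1])<.03]; print("on apron",q)
    if len(q)!=1: break
    push(q[0],k,.003); nudge(k,.0075); arcfit(k,save=f"s{k}.png")
    print(st("time"))
print(drawer_view(),st("time"))
for kk in (0,1,2): arcfit(kk)
E
python3 run.py
```

```text
[(0.5605, -0.1145, 0.0288, [397.0, 268.0]), (0.5536, -0.2962, 0.0289, [222.0, 261.0])]
dn False [[0.561, -0.1147, 0.1051]]
grip [0.0589, 30.0009]
up [0.0591]
over [0.0593]
lay False [[0.5338, 0.161, 0.038]]
on apron [(0.5327, 0.1615, 0.0299, [319.0, 208.0])]
dn False
False
push False [[0.5824, 0.1603, 0.036], [0.5591, -0.3845, 0.35]]
nudge True [[0.5835, 0.1601, 0.0351], [0.2865, 0.7773, -0.1485]] over -0.004
arc 1 45 offset from pocket mm [2.3 0.2] rms 0.0003
[65.4]
[(0.5536, -0.2962, 0.0289, [222.0, 262.0])]
dn False [[0.5541, -0.2965, 0.1052]]
grip [0.0588, 30.001]
up [0.0592]
over [0.0589]
lay False [[0.5329, 0.0909, 0.038]]
on apron [(0.5318, 0.0908, 0.0299, [318.0, 207.0])]
dn False
False
push False [[0.5815, 0.0903, 0.036], [0.3936, 0.0871, -0.2341]]
nudge True [[0.5827, 0.0902, 0.0351], [-0.2183, -0.038, -0.2435]] over -0.0042
arc 0 45 offset from pocket mm [2.4 0.1] rms 0.00028
[87.4917]
[] [88.7083]
arc 0 45 offset from pocket mm [2.2 0.1] rms 0.00026
arc 1 45 offset from pocket mm [2.2 0.1] rms 0.0003
arc 2 45 offset from pocket mm [2.1 0.1] rms 0.00028
```

```bash
python3 - <<'E'
from h import *
D=down(89.4); u=np.array([1,-.0087,0]); a=np.array([.4314,-.1966,.108])
m.command_gripper(.03); m.move_ptp(a+[0,0,.14],D); print(m.move_l(a,vel=.1,f_stop=8))
m.command_gripper(0.); print(st("opening","position")); p=np.array(m.get_state()["position"])
print(m.move_l(p+u*.165,vel=.1,f_stop=25),st("position","wrist_force")); p2=np.array(m.get_state()["position"])
print(m.move_l(p2+u*.045,vel=.03,f_stop=15),st("position","wrist_force","opening"))
m.command_gripper(.03); b=np.array(m.get_state()["position"]); m.move_l([b[0],b[1],.26],vel=.15)
m.move_ptp([.45,-.05,.40],down(180)); grab("wrist","e1.png"); t=grab("top")
cv2.imwrite("pics/e2.png",t["img"][...,::-1]); print(st("time"))
E
```

```text
False
[0.0101, [0.4315, -0.1967, 0.1082]]
False [[0.5973, -0.198, 0.1083], [1.0626, 0.3745, 3.2346]]
True [[0.6159, -0.1981, 0.1083], [-0.8316, 0.108, 3.6887], 0.0101]
[100.4833]
```

View pics/e1.png

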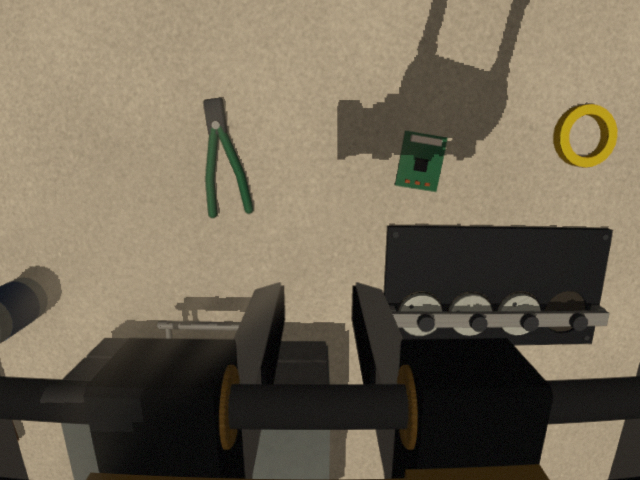

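```bash
python3 - <<'E'
from h import *
for k in (0,1,2): arcfit(k)
print(manip.job_done())
E
```

```text
arc 0 45 offset from pocket mm [2.4 0.1] rms 0.0003
arc 1 45 offset from pocket mm [2.3 0.2] rms 0.00029
arc 2 45 offset from pocket mm [2.1 0.2] rms 0.00029
the job is handed in; nothing more can be done
None
```

I handed the job in at about 100 s of robot time: the three discs that were present are seated in pockets 0, 1 and 2 (about 2 mm off centre), the top drawer is pushed shut to its stop, and the last picture shows no bystanders moved; the judge returned no verdict.

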